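# Press a bush home with bench-mounted locking pliers, release and unload

### The job

Press the copper-coloured bush fully home in the aluminium bearing block with the bench-mounted locking pliers: push the black-gripped moving handle shut until it snaps over centre and rests on its stop - ease it there by feel, do not force it - then let go so that the pliers hold the block by themselves. Next flick the red release lever so that the jaws spring open, lift the finished block out, and set it down upright in the blue tray without dropping it. Leave the other things on the bench alone.

Things in the scene. Friction and masses are not known exactly. Their poses are not given: they have to be found in the camera images.
- pliers_plate: aluminium ground plate 268 x 132 x 10 mm, bolted down, carrying C-jaw locking pliers that lie on their side, parts swinging level 60 mm above the bench. Origin: on the bench under the jaw pivot; x to the jaws, y to the moving handle's side. The pliers swivel about the nest and were bolted fast up to 0.095 rad either way off this x, unmeasured, so all their places below shift sideways.
- nest_floor (a point): centre of the steel nest's floor, 42 mm above the bench, plate (70, 0) mm: the swivel centre. Lips 4 mm high leave the block 2 mm play each way in plate x. Mid-swivel places, plate mm: fixed jaw face y = -18; jaw arms y = -50..-35 and, open, 45..75, x up to 84; fixed handle to x = -100, y = -13..5, its brass screw to x = -124, y = -7..7; nothing but the lever beyond; all tops 71 mm up.
- toggle_link (a joint): angle between the moving handle (20 mm high, black grip, end at x = -124) and the link in it: 0 open, 0.634 rad dead centre, 0.66 to 0.76 locked on the stop. At x = -95 the grip's outer face lies at plate y = 64 open, 30 to 34 locked, +-16 for the swivel. Push it towards -y: up to 15 N, then it snaps past centre onto a hard stop; stop on an 18 N rise. Over 26 N fails.
- release_lever (a joint): swing of the red release lever on the moving handle: 0 at rest to 0.5 rad. Its tab (x = -153..-127, 6 thick, 15 mm high, mid height 60) sticks out behind the handles; locked, its fixed-handle side is at plate y = 8 +-20 for the swivel. Push it towards +y by 10 to 20 mm with 1 to 8 N (over 26 N fails): the handle springs open about 35 mm and takes the tab along.
- bearing_block: loose aluminium bearing block 36 x 36 x 36 mm, about 0.14 kg: flat +x and -x sides up to 26 mm, rounded top of 18 mm radius about its bore. Origin: centre of its underside. Stands in the nest, its axes along the plate's within 0.1 rad, shifted by up to 3 mm. Grasp it from above across the +x and -x sides, with the jaws open.
- bush (a joint): how far the copper-coloured bush is pressed into the block: 0 to 0.0015 m at the start, 0.005 m fully home (flange against the block). Bore 18 mm above the underside, along the block's y; flange 26 mm across, 4 mm thick, on the +y side. Needs about 11 N along the bore.
- tray: blue pressed parts tray, 189 (its x) x 133 (its y) x 30 mm, fixed, empty. Origin: centre of its underside; inner floor 2 mm above it, walls 2 mm thick. On the way to it keep clear of the open cardboard box, 190 mm high, that stands close behind the pliers (its flaps reach to x = 0.50 m): lift the block straight up, then draw it back towards the robot before swinging across.
- mug_1: loose mug, a bystander; origin at the centre of its underside
- tape_rule: loose tape measure, a bystander; origin at the centre of its underside
- dropper_bottle: loose dropper bottle, a bystander; origin at the centre of its underside
- felt_marker: loose marker, a bystander; origin at the centre of its underside
- spare_bush_a: loose spare bush, a bystander; origin at the centre of its underside
- spare_bush_b: loose spare bush, a bystander; origin at the centre of its underside

How it is judged:
By the outcome, as a careful person would: the job done as asked, in the order asked, and still so for the second after the job is handed in, with the robot touching nothing.
It also fails if it takes over 59 s, if anything falls off the work surface, if the arm or the gripper's body presses on something with over 40 N, if the wrist force passes 120 N, or if a joint passes its speed limit or range.

### The arm

A 6-joint arm with a two-finger parallel gripper is mounted at the origin on the work surface; the furniture and walls round the work are solid. World frame = base frame: x ahead of the robot, y to its left, z up, the work surface at z = 0. Lengths are in m, angles in degrees, forces in N, time in s.
With the tool pointing down it reaches from about 0.35 to 0.875 m from the base axis. Payload 4.2 kg.
Tool frame: the origin (TCP) lies between the finger pads; the fingertips stand 14 mm ahead of it and the grasp point (between the pads) lies 5 mm behind it (r.tcp_to_tips is the distance from the TCP to the fingertips, in m); y points along the fingers, x is the direction in which the jaws open and shut, and the axes are right-handed (so a half turn about y gives the same grasp; the last joint's range is limited). The gripper opens to 87 mm and grips with 3 to 60 N. Pads are 19 mm wide; open, the fingers measure 117 mm over their backs; the gripper's body (75 mm by 190 mm) begins 51 mm behind the grasp point.
Start: joints at [-50.615, 22.042, 0.453, 0, -68.411, -14.817], TCP at [0.26, -0.568, 0.237] pointing down, gripper open.
Joint ranges: [-179.83, 179.83], [-69.29, 118.12], [-61.27, 80.66], [-181.25, 117.63], [-171.15, -9.14], [-177.46, 177.46]. Speed limits (degrees/s): [159.86, 159.86, 180, 180, 180, 180].

### API

Orientations are given as a 3x3 rotation matrix whose columns are the frame's x, y, z axes.
In Python, from station import sense, optics, ticket, r gives the robot as it stands.
- The arm moves only by the tool carry_out, never from a script. Its argument "steps" is a list that holds one entry, the list of rows, each a list of 6 numbers: the shift along the world's x, y, z in cm, then the turn, a rotation vector about the world's x, y, z in rad. A call has 1 to 20 rows; each row is the pose to reach, as a shift and turn from the pose commanded when the call began; what a row does not reach only later rows make up. A row lasts 1/8 s, in which the tool goes at most 62.5 mm and 10.7 degrees, less where a joint would pass 70% of its speed; a pose out of reach is approached as far as the arm can. A call with a gripper value outside its range is refused whole. "fingers" is the closure in counts, from 0 (fully open) to 255 (shut), set as the call begins (left out, the last holds). The fingers move at their own pace and stop on an object; the grip force is fixed at half the most. Time passes only in rows, so rows that repeat a pose let the fingers close. It gives the time, the measured TCP pose, the force and the opening at its end, in the units of the state.
- sense(): the state, without advancing time (a new reading comes with each control period).
- optics.capture(name): name is "scene" or "top"; returns a dict with "image" (384x512x3 uint8, red, green, blue), "fov_y" (degrees; the focal length in pixels is half the picture's height over the tangent of half this angle, whatever the lens; pixels are square), "cx", "cy" (the principal point, pixels), "rvec" (rotation vector, rad) and "tvec" (3), from world to camera coordinates, as OpenCV has them. Camera axes: x right, y down, z forward; pixel columns grow to the right and rows downward; lengths in m; the calibration is good to about 2 mm. A picture is of the moment at which its call begins. There is no depth.
- ticket.finish_job(): hands the job in, once; it reports no verdict.
The state is a dict: "time_s": time; "joints": joint angles; "joint_velocities": joint speeds; "effort": joint torques, N m; "tcp_pos": TCP position; "ee_rot": TCP orientation; "wrist_force": force on the tool from outside, world axes, zero at the start; "moment": the same for the moment, N m; "gripper_width": opening from 0.0 (shut) to 1.0 (fully open).
Only numpy, scipy, OpenCV 4.12 (cv2) and the standard library are available. Lean on these libraries where they do the work, as an engineer would, in place of code of your own. Each camera call takes 0.05 s, during which the arm holds its last target.

## Working session

There is one attempt and no reset: what is moved stays moved. The work goes in short steps, Python scripts to look and compute and a tool call to move; the robot and the scene stay as the last step left them, time stands still between calls to the robot, and variables do not carry over. Pictures are saved under pics/ and viewed, and the job is handed in when it is done.

Besides the shell and the picture viewer there is one more tool, called as name(argument=value, ...), one argument or row to a line, values as JSON. carry_out: Moves the arm, as the interface text tells. Its arguments: {"type":"object","properties":{"steps":{"type":"array","items":{"type":"array","items":{"type":"array","items":{"type":"number"}}}},"fingers":{"type":"number"}},"required":["steps"]}

```bash
ls; mkdir -p pics; python3 - <<'E'
from station import sense, optics, ticket, r
import cv2,json
print(sense())
for n in ("scene","top"):
    c=optics.capture(n); cv2.imwrite(f"pics/{n}0.png",c["image"][:,:,::-1])
    print(n,{k:v for k,v in c.items() if k!="image"})
E
```

```text
pics
{'time_s': 0.0, 'joints': array([-5.06151553e+01,  2.20928190e+01,  3.76439346e-01, -2.77475591e-02,
       -6.84110035e+01, -1.48167392e+01]), 'joint_velocities': array([-0.04492994,  0.09162441,  0.04817651,  0.1080311 , -0.12577618,
        0.01964968]), 'effort': array([ 1.92990578e-04, -3.90667069e+01,  1.87407911e+01,  4.21994314e+00,
        1.10474924e-02, -1.91772474e-04]), 'tcp_pos': array([ 0.25962267, -0.56787423,  0.2354183 ]), 'ee_rot': array([[-4.15610864e-01, -1.06263958e-03, -9.09541907e-01],
       [ 9.09539709e-01,  2.00405920e-03, -4.15612201e-01],
       [ 2.26442180e-03, -9.99997427e-01,  1.33604121e-04]]), 'wrist_force': array([-0.12279501, -0.02520347, -0.03071479]), 'moment': array([-0.00451198,  0.03169151, -0.10307505]), 'gripper_width': 1.0017067241851896}
scene {'fov_y': 52.987134678538254, 'cx': 261.8068405645547, 'cy': 195.33785385285069, 'rvec': array([ 0.72176125, -2.65788861,  1.03146204]), 'tvec': array([0.33744286, 0.32485827, 1.05000195])}
top {'fov_y': 52.149673201587134, 'cx': 251.21809017523844, 'cy': 191.78501696698441, 'rvec': array([ 2.19701548, -2.18296677,  0.07719081]), 'tvec': array([-0.12922636,  0.4747182 ,  1.31362121])}
```

View pics/scene0.png

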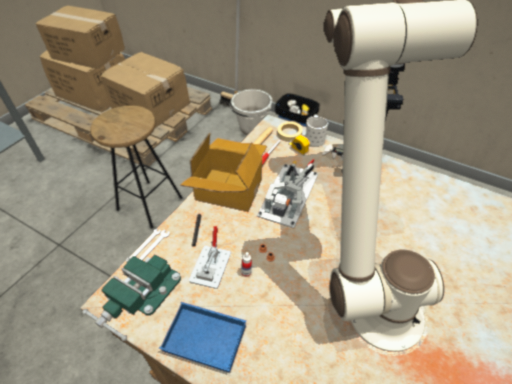

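View pics/top0.png

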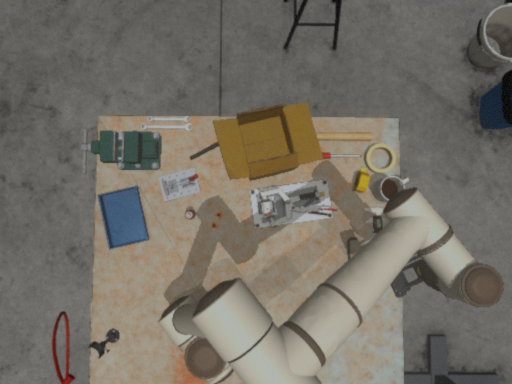

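```bash
cat > h.py <<'E'
import numpy as np,cv2
from station import sense, optics, ticket, r
def K(c):
    f=192/np.tan(np.radians(c["fov_y"]/2)); return np.array([[f,0,c["cx"]],[0,f,c["cy"]],[0,0,1]])
def proj(c,P): return cv2.projectPoints(np.array(P,float).reshape(-1,3),c["rvec"],c["tvec"],K(c),None)[0].reshape(-1,2)
def ray(c,uv,z):
    R=cv2.Rodrigues(c["rvec"])[0]; o=-R.T@c["tvec"]; out=[]
    for u,v in np.array(uv,float).reshape(-1,2):
        d=R.T@np.linalg.inv(K(c))@[u,v,1]; out.append(o+d*(z-o[2])/d[2])
    return np.array(out)
def crop(name,box,s,fn,pts=None):
    c=optics.capture(name); x0,y0,x1,y1=box
    im=cv2.resize(c["image"][y0:y1,x0:x1,::-1],None,fx=s,fy=s,interpolation=cv2.INTER_CUBIC)
    if pts is not None:
        for p in proj(c,pts): cv2.circle(im,tuple(int(round(v)) for v in ((p[0]-x0+.5)*s,(p[1]-y0+.5)*s)),2,(0,0,255),-1)
    cv2.imwrite("pics/"+fn,im); return c
E
python3 - <<'E'
from h import *
c=crop("top",(240,170,345,235),7,"t1.png")
c2=crop("scene",(250,145,330,235),6,"s1.png")
print(ray(c,[[250,190],[335,180],[335,210],[255,227]],.01))
E
```

```text
[[ 0.48199583 -0.12201827  0.01      ]
 [ 0.51813435 -0.41199439  0.01      ]
 [ 0.41579255 -0.41119282  0.01      ]
 [ 0.35658895 -0.13974966  0.01      ]]
```

View pics/t1.png

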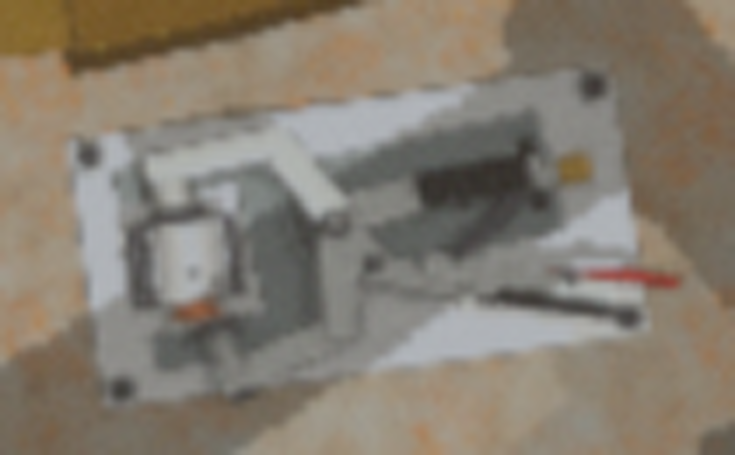

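View pics/s1.png

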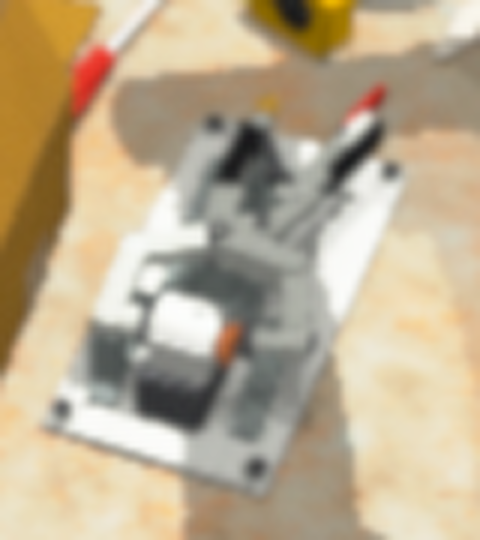

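```bash
python3 - <<'E'
from h import *
c=crop("top",(240,170,345,235),7,"t1b.png")
def q(p): return (np.array(p)/7.)+[240-.5,170-.5]
C=ray(c,q([(72,140),(612,68),(650,325),(105,403)]),.01)[:,:2]; print(C)
print([np.linalg.norm(C[i]-C[(i+1)%4]) for i in range(4)])
B=ray(c,q([(89,153),(592,85),(628,316),(121,388)]),.01)[:,:2]
for nm,A in(("C",C),("B",B)):
  d=(A[0]-A[1])+(A[3]-A[2]); e=(A[3]-A[0])+(A[2]-A[1])
  print(nm,A.mean(0),np.degrees(np.arctan2(d[1],d[0])),np.degrees(np.arctan2(e[1],e[0])),np.linalg.norm(d)/2,np.linalg.norm(e)/2)
print("pts", ray(c,q([(187,258)]),.06), ray(c,q([(575,168)]),.06), ray(c,q([(680,282)]),.067))
# segment red
for n in("top","scene"):
  c=optics.capture(n); im=c["image"].astype(int); m=(im[...,0]>120)&(im[...,1]<80)&(im[...,2]<80)
  k,l,s,ce=cv2.connectedComponentsWithStats(m.astype(np.uint8))
  print(n,[(list(s[i]),ce[i].round(1)) for i in range(1,k) if s[i][4]>3])
E
```

```text
[[ 0.48369783 -0.12127756]
 [ 0.52064327 -0.38442987]
 [ 0.39563348 -0.40205804]
 [ 0.35633773 -0.13805895]]
[np.float64(0.2657331430669287), np.float64(0.12624659155345322), np.float64(0.26690761520428075), np.float64(0.12846092653676328)]
C [ 0.43907808 -0.26145611] 98.22954691064382 -172.23584184326984 0.26631809730304845 0.1273524460886302
B [ 0.43830049 -0.26034279] 98.25033031322899 -171.70570765064025 0.2479094923297866 0.1142615182579937
pts [[ 0.42521206 -0.17530889  0.06      ]] [[ 0.4685094  -0.35688116  0.06      ]] [[ 0.41532698 -0.40411321  0.067     ]]
top [([np.int32(322), np.int32(153), np.int32(8), np.int32(6), np.int32(42)], array([325.7, 155.4])), ([np.int32(195), np.int32(175), np.int32(3), np.int32(2), np.int32(5)], array([195.8, 175.6])), ([np.int32(328), np.int32(209), np.int32(8), np.int32(2), np.int32(10)], array([331.9, 209.3])), ([np.int32(65), np.int32(320), np.int32(4), np.int32(55), np.int32(106)], array([ 66.6, 346.6])), ([np.int32(63), np.int32(377), np.int32(8), np.int32(7), np.int32(25)], array([ 66.9, 380.8]))]
scene [([np.int32(262), np.int32(154), np.int32(6), np.int32(11), np.int32(33)], array([264.2, 158.4])), ([np.int32(311), np.int32(160), np.int32(3), np.int32(3), np.int32(7)], array([312., 161.])), ([np.int32(213), np.int32(227), np.int32(4), np.int32(19), np.int32(56)], array([214.3, 236.2])), ([np.int32(242), np.int32(262), np.int32(9), np.int32(6), np.int32(38)], array([246. , 264.7]))]
```

```bash
cat >> h.py <<'E'
PA=98.2; PHI=0.09; NEST=np.array([0.4260,-0.1760])
def W(x,y,z,swivel=True,nest=None,pa=None,phi=None):
    n=NEST if nest is None else nest
    a=np.radians(PA if pa is None else pa)+((PHI if phi is None else phi) if swivel else 0); x,y=x-70,y
    return [n[0]+(np.cos(a)*x-np.sin(a)*y)/1000,n[1]+(np.sin(a)*x+np.cos(a)*y)/1000,z/1000]
E
python3 - <<'E'
from h import *
pts=[W(x,y,10,False) for x,y in((117,66),(117,-66),(-151,66),(-151,-66))]
pts+=[W(x,y,71) for x,y in((-100,-13),(-100,5),(-124,-7),(-124,7),(84,-50),(84,-35),(84,45),(84,75),(-95,64),(-124,64))]
pts+=[W(x,y,46,False) for x,y in((52,18),(88,18),(52,-18),(88,-18))]
pts+=[W(x,y,78,False) for x,y in((70,18),(70,-18))]
crop("top",(240,170,345,235),7,"t2.png",pts)
crop("scene",(250,145,330,235),6,"s2.png",pts)
E
```

```text
(no output)
```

View pics/t2.png

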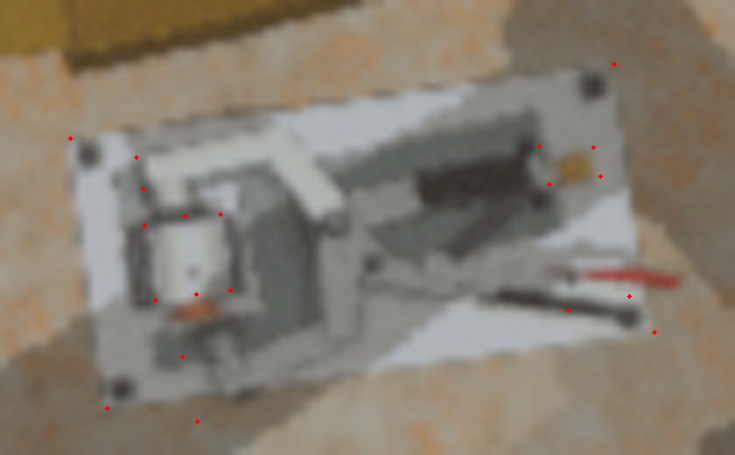

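View pics/s2.png

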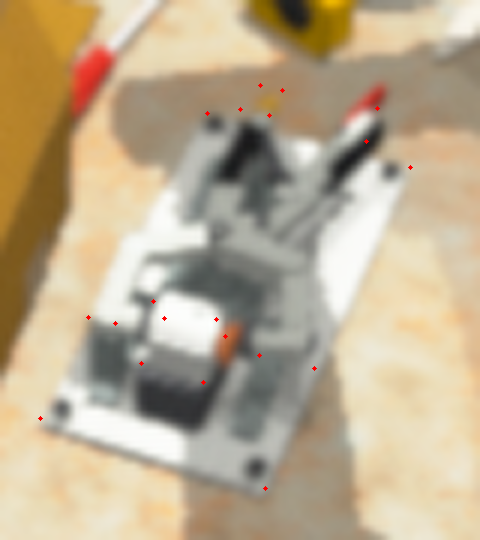

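```bash
python3 - <<'E'
from h import *
s=sense(); p=s["tcp_pos"]
for n,t in(("hi",W(-95,95,110)),("dn",W(-95,95,59)),("ct",W(-95,73.5,59)),("lk",W(-95,42,59))):
  print(n,np.round(t,4),np.round((np.array(t)-p)*100,2))
R=s["ee_rot"]; a=np.radians(103.4)
T=np.array([[np.cos(a),0,-np.sin(a)],[np.sin(a),0,np.cos(a)],[0,-1,0]])
print(cv2.Rodrigues(T@R.T)[0].ravel())
E
```

```text
hi [ 0.3717 -0.3585  0.11  ] [ 11.18  20.99 -12.65]
dn [ 0.3717 -0.3585  0.059 ] [ 11.18  20.99 -17.75]
ct [ 0.3926 -0.3535  0.059 ] [ 13.27  21.48 -17.75]
lk [ 0.4233 -0.3462  0.059 ] [ 16.34  22.21 -17.75]
[-1.23255459e-04 -3.66107750e-05 -1.94895901e-01]
```

carry_out(
  steps=[
    [[1.5, 3, -1, 0, 0, -0.03], [4, 8, -4, 0, 0, -0.08], [7, 13, -7, 0, 0, -0.13], [9.5, 18, -10, 0, 0, -0.17], [10.8, 20.3, -12, 0, 0, -0.195], [11.1, 20.9, -14, 0, 0, -0.195], [11.1, 20.9, -16, 0, 0, -0.195], [11.1, 20.9, -17.5, 0, 0, -0.195], [11.1, 20.9, -17.8, 0, 0, -0.195], [11.1, 20.9, -17.8, 0, 0, -0.195], [11.1, 20.9, -17.8, 0, 0, -0.195]],
  ],
  fingers=255,
)

```text
time_s: 1.82
tcp_pos: [0.3713, -0.3598, 0.0593]
ee_rot: [[-0.231, 0.001, -0.973], [0.973, -0.001, -0.231], [-0.001, -1.0, -0.001]]
wrist_force: [-0.3, -0.3, -0.0]
gripper_width: 0.008
```

```bash
python3 - <<'E'
from h import *
print(sense()["wrist_force"],sense()["tcp_pos"])
p=sense()["tcp_pos"]; p[2]-=.014
crop("top",(240,160,345,255),7,"t3.png",[p])
crop("scene",(250,125,330,225),6,"s3.png",[p])
E
```

```text
[-0.3138655  -0.32866126 -0.02498748] [ 0.37127838 -0.35983395  0.05926623]
```

View pics/t3.png

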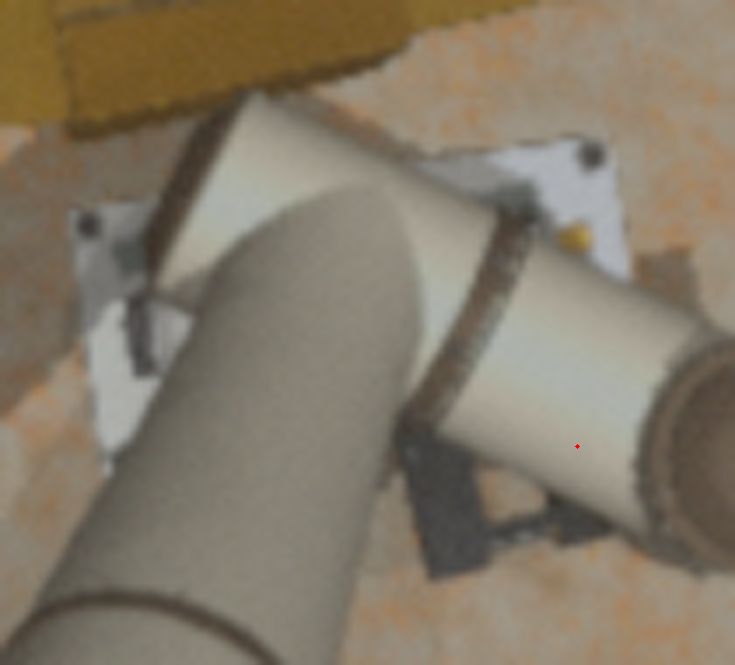

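View pics/s3.png

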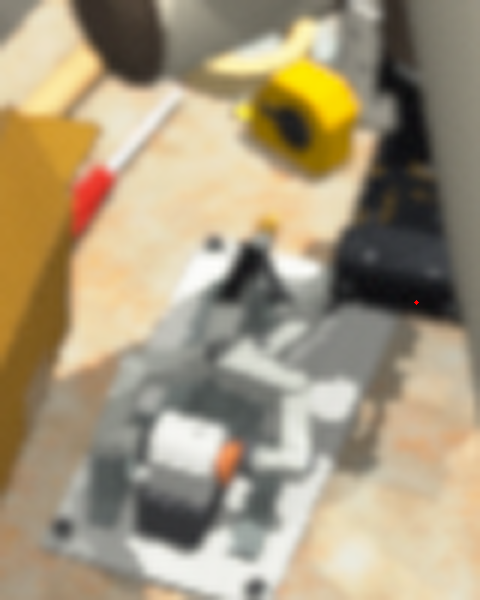

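carry_out(
  steps=[
    [[0.4, 0.1, 0, 0, 0, 0], [0.8, 0.19, 0, 0, 0, 0], [1.2, 0.28, 0, 0, 0, 0], [1.5, 0.36, 0, 0, 0, 0], [1.7, 0.4, 0, 0, 0, 0], [1.8, 0.43, 0, 0, 0, 0], [1.9, 0.45, 0, 0, 0, 0]],
  ],
)

```text
time_s: 2.8
tcp_pos: [0.3891, -0.3548, 0.0584]
ee_rot: [[-0.231, -0.002, -0.973], [0.973, 0.001, -0.231], [0.001, -1.0, 0.002]]
wrist_force: [-2.7, -2.1, 0.0]
gripper_width: 0.005
```

carry_out(
  steps=[
    [[0.1, 0.024, 0, 0, 0, 0], [0.2, 0.048, 0, 0, 0, 0], [0.3, 0.072, 0, 0, 0, 0], [0.4, 0.096, 0, 0, 0, 0]],
  ],
)

```text
time_s: 3.3
tcp_pos: [0.3925, -0.3539, 0.0583]
ee_rot: [[-0.231, -0.003, -0.973], [0.973, 0.001, -0.231], [0.001, -1.0, 0.003]]
wrist_force: [-7.3, -4.7, 0.6]
gripper_width: 0.009
```

carry_out(
  steps=[
    [[0.1, 0.024, 0, 0, 0, 0], [0.2, 0.048, 0, 0, 0, 0], [0.3, 0.072, 0, 0, 0, 0], [0.4, 0.096, 0, 0, 0, 0]],
  ],
)

```text
time_s: 3.8
tcp_pos: [0.3943, -0.3531, 0.0581]
ee_rot: [[-0.231, -0.007, -0.973], [0.973, 0.002, -0.231], [0.003, -1.0, 0.006]]
wrist_force: [-10.3, -7.6, 3.8]
gripper_width: 0.005
```

carry_out(
  steps=[
    [[0.1, 0.024, 0, 0, 0, 0], [0.2, 0.048, 0, 0, 0, 0], [0.3, 0.072, 0, 0, 0, 0], [0.4, 0.096, 0, 0, 0, 0]],
  ],
)

```text
time_s: 4.3
tcp_pos: [0.3984, -0.3524, 0.0581]
ee_rot: [[-0.23, -0.007, -0.973], [0.973, 0.001, -0.23], [0.003, -1.0, 0.006]]
wrist_force: [-10.4, -7.5, 0.5]
gripper_width: 0.005
```

carry_out(
  steps=[
    [[0.1, 0.024, 0, 0, 0, 0], [0.2, 0.048, 0, 0, 0, 0], [0.3, 0.072, 0, 0, 0, 0], [0.4, 0.096, 0, 0, 0, 0]],
  ],
)

```text
time_s: 4.8
tcp_pos: [0.403, -0.3515, 0.0581]
ee_rot: [[-0.231, -0.006, -0.973], [0.973, 0.001, -0.231], [0.002, -1.0, 0.005]]
wrist_force: [-9.1, -8.3, 0.8]
gripper_width: 0.004
```

carry_out(
  steps=[
    [[0.1, 0.024, 0, 0, 0, 0], [0.2, 0.048, 0, 0, 0, 0], [0.3, 0.072, 0, 0, 0, 0], [0.4, 0.096, 0, 0, 0, 0]],
  ],
)

```text
time_s: 5.3
tcp_pos: [0.4059, -0.351, 0.058]
ee_rot: [[-0.23, -0.008, -0.973], [0.973, 0.001, -0.23], [0.003, -1.0, 0.007]]
wrist_force: [-10.7, -11.4, 1.7]
gripper_width: 0.006
```

carry_out(
  steps=[
    [[0.05, -0.1, 0, 0, 0, 0], [0.1, -0.2, 0, 0, 0, 0], [0.2, -0.25, 0, 0, 0, 0]],
  ],
)

```text
time_s: 5.68
tcp_pos: [0.4064, -0.3513, 0.0579]
ee_rot: [[-0.23, -0.011, -0.973], [0.973, 0.005, -0.23], [0.007, -1.0, 0.01]]
wrist_force: [-12.3, -0.5, 8.0]
gripper_width: 0.006
```

carry_out(
  steps=[
    [[0.1, -0.01, 0, 0, 0, 0], [0.2, -0.02, 0, 0, 0, 0], [0.3, -0.03, 0, 0, 0, 0]],
  ],
)

```text
time_s: 6.05
tcp_pos: [0.4088, -0.3512, 0.0579]
ee_rot: [[-0.23, -0.012, -0.973], [0.973, 0.005, -0.23], [0.008, -1.0, 0.011]]
wrist_force: [-13.7, 0.7, 8.9]
gripper_width: 0.008
```

carry_out(
  steps=[
    [[0.05, 0, 0.1, 0, 0, 0], [0.1, -0.01, 0.2, 0, 0, 0], [0.2, -0.02, 0.2, 0, 0, 0]],
  ],
)

```text
time_s: 6.42
tcp_pos: [0.4095, -0.3511, 0.0582]
ee_rot: [[-0.229, -0.015, -0.973], [0.973, 0.007, -0.229], [0.01, -1.0, 0.013]]
wrist_force: [-13.2, -2.7, 1.0]
gripper_width: 0.005
```

carry_out(
  steps=[
    [[0.1, -0.01, 0, 0, 0, 0], [0.2, -0.02, 0, 0, 0, 0], [0.3, -0.03, 0, 0, 0, 0]],
  ],
)

```text
time_s: 6.8
tcp_pos: [0.4124, -0.3509, 0.0582]
ee_rot: [[-0.229, -0.016, -0.973], [0.973, 0.008, -0.229], [0.011, -1.0, 0.014]]
wrist_force: [-13.1, 0.6, 1.5]
gripper_width: 0.007
```

carry_out(
  steps=[
    [[0.1, 0, 0, 0, 0, 0], [0.2, 0, 0, 0, 0, 0], [0.3, 0, 0, 0, 0, 0]],
  ],
)

```text
time_s: 7.18
tcp_pos: [0.4162, -0.3506, 0.0582]
ee_rot: [[-0.229, -0.014, -0.973], [0.973, 0.008, -0.229], [0.011, -1.0, 0.012]]
wrist_force: [-9.9, 2.5, 0.9]
gripper_width: 0.003
```

carry_out(
  steps=[
    [[0.1, 0, 0, 0, 0, 0], [0.2, 0, 0, 0, 0, 0]],
  ],
)

```text
time_s: 7.42
tcp_pos: [0.4195, -0.3504, 0.0582]
ee_rot: [[-0.229, -0.012, -0.973], [0.973, 0.007, -0.23], [0.01, -1.0, 0.01]]
wrist_force: [-8.1, 2.6, -1.4]
gripper_width: 0.001
```

carry_out(
  steps=[
    [[0.05, 0, 0, 0, 0, 0], [0.1, 0, 0, 0, 0, 0]],
  ],
)

```text
time_s: 7.68
tcp_pos: [0.4255, -0.3528, 0.0599]
ee_rot: [[-0.232, -0.001, -0.973], [0.973, 0.001, -0.232], [0.001, -1.0, 0.001]]
wrist_force: [-0.4, 0.4, 0.6]
gripper_width: 0.004
```

carry_out(
  steps=[
    [[0.05, 0, 0, 0, 0, 0], [0.1, 0, 0, 0, 0, 0]],
  ],
)

```text
time_s: 7.92
tcp_pos: [0.4284, -0.3538, 0.0612]
ee_rot: [[-0.232, 0.003, -0.973], [0.973, -0.001, -0.232], [-0.002, -1.0, -0.002]]
wrist_force: [-0.2, 0.4, -0.0]
gripper_width: 0.004
```

carry_out(
  steps=[
    [[0.05, 0, 0, 0, 0, 0], [0.1, 0, 0, 0, 0, 0]],
  ],
)

```text
time_s: 8.18
tcp_pos: [0.4282, -0.3535, 0.0607]
ee_rot: [[-0.232, 0.001, -0.973], [0.973, -0.0, -0.232], [-0.0, -1.0, -0.001]]
wrist_force: [0.2, -0.6, -0.1]
gripper_width: 0.004
```

carry_out(
  steps=[
    [[0.05, 0.01, 0, 0, 0, 0], [0.1, 0.02, 0, 0, 0, 0], [0.1, 0.02, 0, 0, 0, 0]],
  ],
)

```text
time_s: 8.55
tcp_pos: [0.4289, -0.3532, 0.0606]
ee_rot: [[-0.232, 0.0, -0.973], [0.973, -0.0, -0.232], [-0.0, -1.0, -0.0]]
wrist_force: [0.2, -0.2, 0.7]
gripper_width: 0.007
```

carry_out(
  steps=[
    [[0.05, 0.01, 0, 0, 0, 0], [0.1, 0.02, 0, 0, 0, 0], [0.1, 0.02, 0, 0, 0, 0]],
  ],
)

```text
time_s: 8.93
tcp_pos: [0.4299, -0.353, 0.0605]
ee_rot: [[-0.232, 0.0, -0.973], [0.973, -0.0, -0.232], [-0.0, -1.0, -0.0]]
wrist_force: [0.2, -0.2, 0.0]
gripper_width: 0.002
```

```bash
python3 - <<'E'
from h import *
crop("top",(240,160,345,245),7,"t4.png")
crop("scene",(250,135,330,225),6,"s4.png")
E
```

```text
(no output)
```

View pics/s4.png

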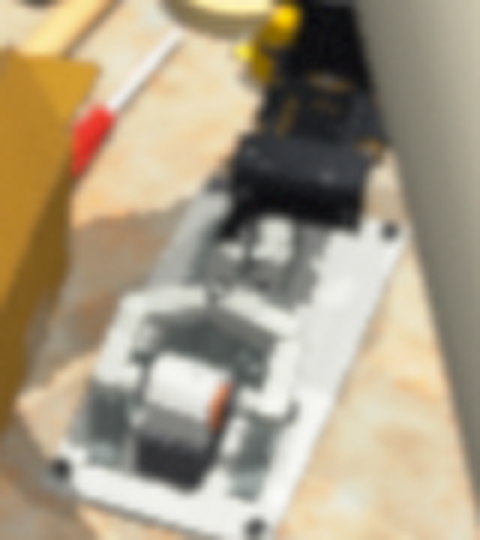

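View pics/t4.png

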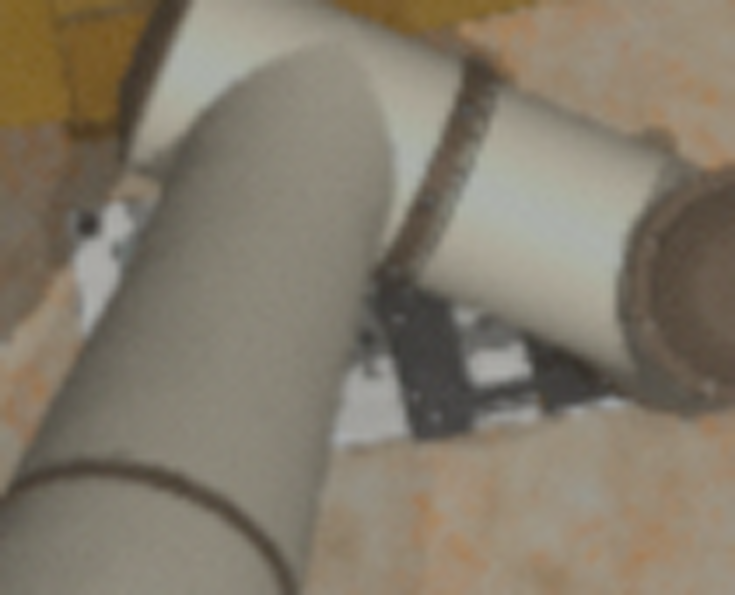

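carry_out(
  steps=[
    [[0.05, 0.01, 0, 0, 0, 0], [0.1, 0.02, 0, 0, 0, 0], [0.1, 0.02, 0, 0, 0, 0]],
  ],
)

```text
time_s: 9.4
tcp_pos: [0.4307, -0.3528, 0.0605]
ee_rot: [[-0.232, -0.0, -0.973], [0.973, 0.0, -0.232], [0.0, -1.0, 0.0]]
wrist_force: [-0.5, -0.3, -0.0]
gripper_width: 0.005
```

carry_out(
  steps=[
    [[0.05, 0.01, 0, 0, 0, 0], [0.1, 0.02, 0, 0, 0, 0], [0.1, 0.02, 0, 0, 0, 0]],
  ],
)

```text
time_s: 9.78
tcp_pos: [0.4311, -0.3527, 0.0605]
ee_rot: [[-0.232, -0.001, -0.973], [0.973, 0.0, -0.232], [0.001, -1.0, 0.001]]
wrist_force: [-3.5, -1.4, 2.0]
gripper_width: 0.005
```

carry_out(
  steps=[
    [[0.05, 0.01, 0, 0, 0, 0], [0.1, 0.02, 0, 0, 0, 0], [0.1, 0.02, 0, 0, 0, 0]],
  ],
)

```text
time_s: 10.15
tcp_pos: [0.4315, -0.3526, 0.0605]
ee_rot: [[-0.231, -0.003, -0.973], [0.973, 0.0, -0.231], [0.001, -1.0, 0.003]]
wrist_force: [-6.0, -3.0, 2.3]
gripper_width: 0.007
```

carry_out(
  steps=[
    [[0.05, 0.01, 0, 0, 0, 0], [0.1, 0.02, 0, 0, 0, 0], [0.15, 0.02, 0, 0, 0, 0], [0.15, 0.02, 0, 0, 0, 0]],
  ],
)

```text
time_s: 10.65
tcp_pos: [0.4319, -0.3524, 0.0605]
ee_rot: [[-0.231, -0.005, -0.973], [0.973, 0.001, -0.231], [0.002, -1.0, 0.005]]
wrist_force: [-9.1, -4.6, 3.9]
gripper_width: 0.006
```

carry_out(
  steps=[
    [[0.05, 0.01, 0, 0, 0, 0], [0.1, 0.02, 0, 0, 0, 0], [0.15, 0.02, 0, 0, 0, 0], [0.15, 0.02, 0, 0, 0, 0]],
  ],
)

```text
time_s: 11.15
tcp_pos: [0.4322, -0.3523, 0.0605]
ee_rot: [[-0.231, -0.007, -0.973], [0.973, 0.001, -0.231], [0.003, -1.0, 0.007]]
wrist_force: [-9.8, -5.9, 6.3]
gripper_width: 0.005
```

carry_out(
  steps=[
    [[0.1, 0.01, 0.03, 0, 0, 0], [0.2, 0.02, 0.05, 0, 0, 0], [0.2, 0.02, 0.05, 0, 0, 0]],
  ],
)

```text
time_s: 11.52
tcp_pos: [0.4325, -0.3522, 0.0605]
ee_rot: [[-0.231, -0.011, -0.973], [0.973, 0.002, -0.231], [0.005, -1.0, 0.01]]
wrist_force: [-13.0, -8.2, 6.1]
gripper_width: 0.003
```

carry_out(
  steps=[
    [[0.1, 0.01, 0, 0, 0, 0], [0.15, 0.02, 0, 0, 0, 0], [0.15, 0.02, 0, 0, 0, 0]],
  ],
)

```text
time_s: 11.9
tcp_pos: [0.4327, -0.3522, 0.0605]
ee_rot: [[-0.231, -0.013, -0.973], [0.973, 0.003, -0.231], [0.006, -1.0, 0.012]]
wrist_force: [-15.5, -9.4, 6.7]
gripper_width: 0.005
```

carry_out(
  steps=[
    [[-0.3, -0.05, 0, 0, 0, 0], [-0.8, -0.15, 0, 0, 0, 0], [-1.8, -0.4, 0, 0, 0, 0], [-3.2, -0.8, 0, 0, 0, 0], [-4.2, -2, 1.5, 0, 0, 0], [-5, -4.5, 4.5, 0, 0, 0], [-6, -8, 6, 0, 0, 0], [-7, -12, 6, 0, 0, 0], [-7.5, -15, 6, 0, 0, 0], [-7.5, -15, 6, 0, 0, 0]],
  ],
)

```text
time_s: 13.15
tcp_pos: [0.3635, -0.5042, 0.122]
ee_rot: [[-0.229, 0.001, -0.973], [0.973, -0.002, -0.229], [-0.002, -1.0, -0.001]]
wrist_force: [-0.5, -0.4, 0.2]
gripper_width: 0.004
```

```bash
python3 - <<'E'
from h import *
pts=[W(x,y,71) for x,y in((-124,-7),(-124,7),(-95,30),(-95,34))]
pts+=[W(x,y,67) for x,y in((-127,8),(-153,8))]
crop("top",(240,170,345,235),7,"t5.png")
crop("top",(240,170,345,235),7,"t5m.png",pts)
crop("scene",(250,145,330,235),6,"s5.png")
E
```

```text
(no output)
```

View pics/t5.png

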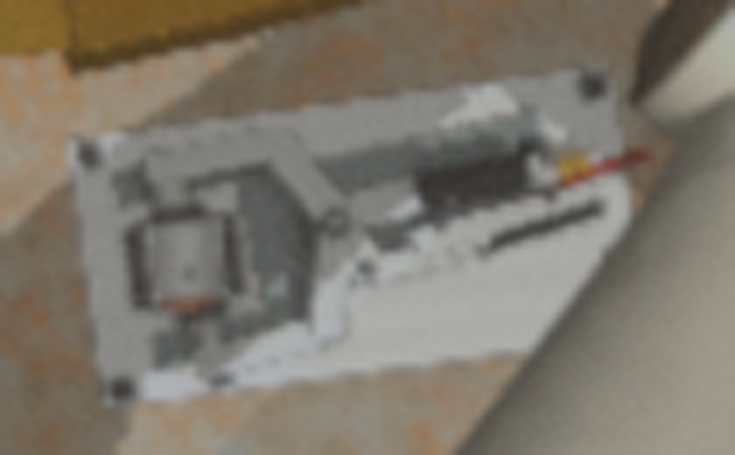

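View pics/t5m.png

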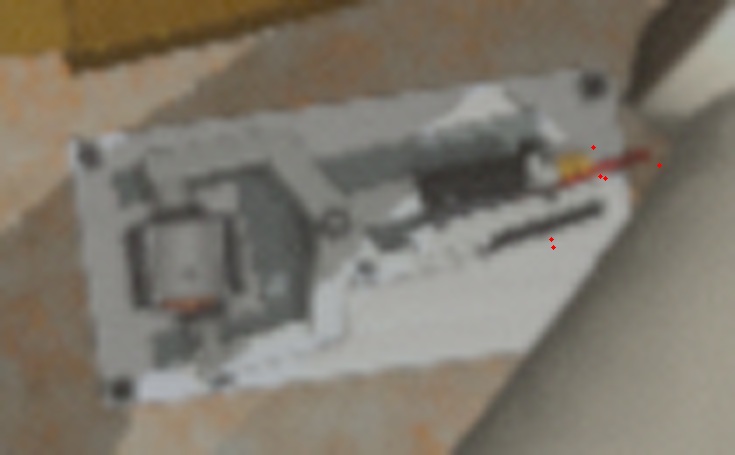

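View pics/s5.png

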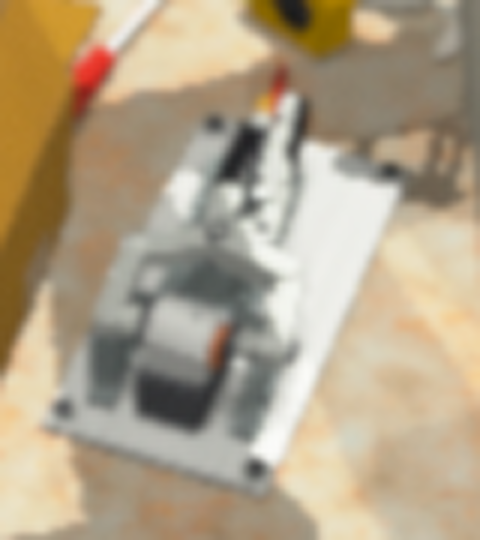

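```bash
python3 - <<'E'
from h import *
for n,z in(("top",.0675),("scene",.0675)):
  c=optics.capture(n); im=c["image"].astype(int)
  m=(im[...,0]>im[...,1]+45)&(im[...,0]>im[...,2]+30)&(im[...,0]-im[...,1]>0)
  m[:, :290]=0
  if n=="top":
    sub=[(v,u,*im[v,u]) for v in range(188,200) for u in range(315,336)]
    for v in range(189,199): print(v,[tuple(im[v,u]) for u in range(318,336)])
  else:
    for v in range(154,166): print(v,[tuple(int(q) for q in im[v,u]) for u in range(290,304)])
c=optics.capture("top")
np.set_printoptions(suppress=True,precision=1)
def toP(p):
  a=np.radians(PA)+PHI; d=(p[:2]-NEST)*1000; return np.array([70+np.cos(a)*d[0]+np.sin(a)*d[1],-np.sin(a)*d[0]+np.cos(a)*d[1]])
for p in[(568,185),(600,172),(625,163),(648,153)]:
  w=ray(c,[p[0]/7+239.5,p[1]/7+169.5],.0675)[0]; print(p,(w*1000),toP(w))
E
```

```text
189 [(np.int64(147), np.int64(149), np.int64(146)), (np.int64(162), np.int64(163), np.int64(164)), (np.int64(154), np.int64(154), np.int64(155)), (np.int64(137), np.int64(136), np.int64(133)), (np.int64(135), np.int64(134), np.int64(132)), (np.int64(135), np.int64(134), np.int64(130)), (np.int64(134), np.int64(133), np.int64(131)), (np.int64(134), np.int64(134), np.int64(130)), (np.int64(134), np.int64(132), np.int64(130)), (np.int64(134), np.int64(136), np.int64(131)), (np.int64(131), np.int64(129), np.int64(125)), (np.int64(116), np.int64(107), np.int64(96)), (np.int64(111), np.int64(104), np.int64(90)), (np.int64(106), np.int64(96), np.int64(81)), (np.int64(102), np.int64(93), np.int64(79)), (np.int64(99), np.int64(91), np.int64(76)), (np.int64(94), np.int64(84), np.int64(74)), (np.int64(86), np.int64(81), np.int64(72))]
190 [(np.int64(115), np.int64(114), np.int64(113)), (np.int64(135), np.int64(135), np.int64(133)), (np.int64(132), np.int64(132), np.int64(134)), (np.int64(128), np.int64(127), np.int64(123)), (np.int64(133), np.int64(131), np.int64(127)), (np.int64(132), np.int64
[... 9513 characters left out ...]
31, 114, 93), (143, 128, 105)]
164 [(144, 132, 113), (150, 140, 123), (179, 174, 159), (204, 199, 181), (206, 194, 171), (181, 159, 142), (179, 167, 159), (199, 199, 191), (180, 181, 172), (117, 118, 112), (74, 68, 62), (104, 85, 66), (134, 113, 89), (143, 125, 100)]
165 [(110, 104, 95), (119, 117, 110), (153, 154, 146), (180, 182, 172), (185, 184, 174), (177, 170, 160), (189, 186, 176), (202, 203, 193), (164, 165, 157), (96, 96, 92), (69, 61, 55), (108, 88, 68), (136, 114, 89), (143, 125, 100)]
(568, 185) [ 460.1 -352.2   67.5] [-109.3    7.5]
(600, 172) [ 466.2 -367.1   67.5] [-125.3    5. ]
(625, 163) [ 470.5 -378.8   67.5] [-137.6    3.5]
(648, 153) [ 475.3 -389.6   67.5] [-149.2    1.4]
```

```bash
python3 - <<'E'
from h import *
np.set_printoptions(suppress=True,precision=1)
c=optics.capture("top"); c2=optics.capture("scene")
print("box",ray(c,[[321,136],[310,104],[299,164],[284,172],[230,180],[215,121]],.19)*1000)
print("tape",ray(c,[[361,181]],.03)*1000,"mug",ray(c,[[391,187]],.09)*1000,ray(c,[[391,187]],.0)*1000, "roll", ray(c,[[381,158]],.02)*1000)
print("tabscene",ray(c2,[[296,156.5],[296,159.5],[295.5,161]],.065)*1000)
for a in[(-143,-22),(-143,-14),(-143,3),(-143,20)]: print(a,np.array(W(*a,60))*1000)
crop("top",(200,100,420,230),3.6,"t6.png")
crop("scene",(180,100,400,240),3.6,"s6.png")
E
```

```text
box [[ 631.7 -332.   190. ]
 [ 728.3 -299.6  190. ]
 [ 547.4 -266.3  190. ]
 [ 523.3 -221.9  190. ]
 [ 498.5  -62.6  190. ]
 [ 674.6  -16.2  190. ]]
tape [[ 513.4 -495.1   30. ]] mug [[ 489.  -574.1   90. ]] [[ 496.2 -606.7    0. ]] roll [[ 593.4 -567.1   20. ]]
tabscene [[ 475.7 -385.4   65. ]
 [ 468.4 -371.1   65. ]
 [ 466.3 -363.1   65. ]]
(-143, -22) [ 496.6 -378.2   60. ]
(-143, -14) [ 488.8 -380.    60. ]
(-143, 3) [ 472.3 -383.9   60. ]
(-143, 20) [ 455.7 -387.9   60. ]
```

View pics/t6.png

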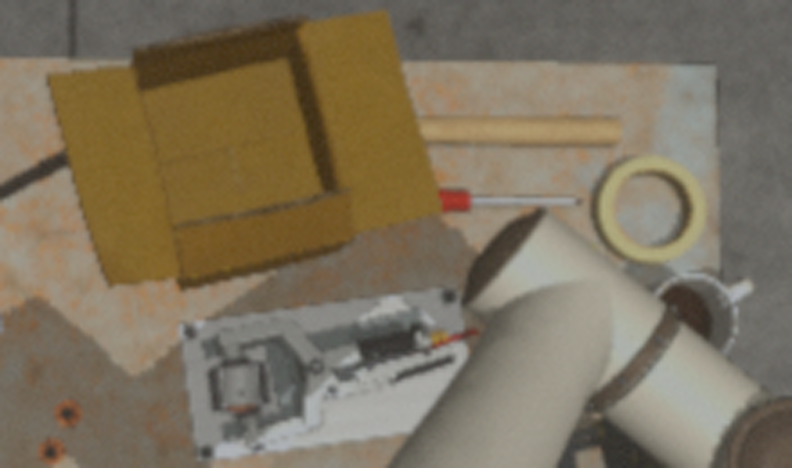

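View pics/s6.png

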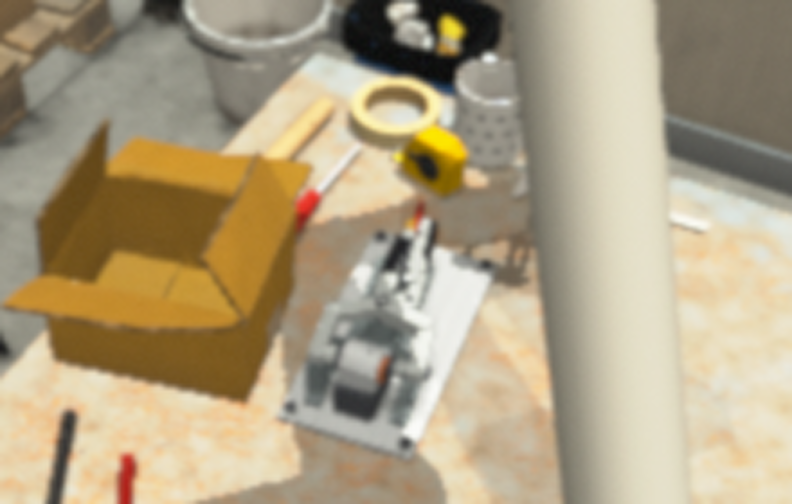

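carry_out(
  steps=[
    [[1, 1, 1, 0, 0, 0], [4, 4, 2, 0, 0, 0], [8, 7.5, 2, 0, 0, 0], [11.5, 10.7, 2, 0, 0, 0], [13, 12, 2, 0, 0, 0], [13.3, 12.3, 2, 0, 0, 0], [13.3, 12.3, 1.9, 0, 0, 0], [13.3, 12.3, 1.9, 0, 0, 0]],
  ],
)

```text
time_s: 14.65
tcp_pos: [0.4963, -0.3794, 0.1399]
ee_rot: [[-0.23, -0.001, -0.973], [0.973, 0.0, -0.23], [0.0, -1.0, 0.0]]
wrist_force: [0.5, 0.0, 0.0]
gripper_width: 0.007
```

```bash
python3 - <<'E'
from h import *
p=sense()["tcp_pos"];q=p.copy();q[2]-=.014; print(p)
T=sense()["ee_rot"]
pts=[q+T[:,0]*a+T[:,2]*b for a in(-.015,.015) for b in(-.0095,.0095)]
crop("scene",(250,125,350,225),6,"s7.png",pts)
crop("top",(250,150,370,235),6,"t7.png")
E
```

```text
[ 0.49634353 -0.37938513  0.139947  ]
```

View pics/s7.png

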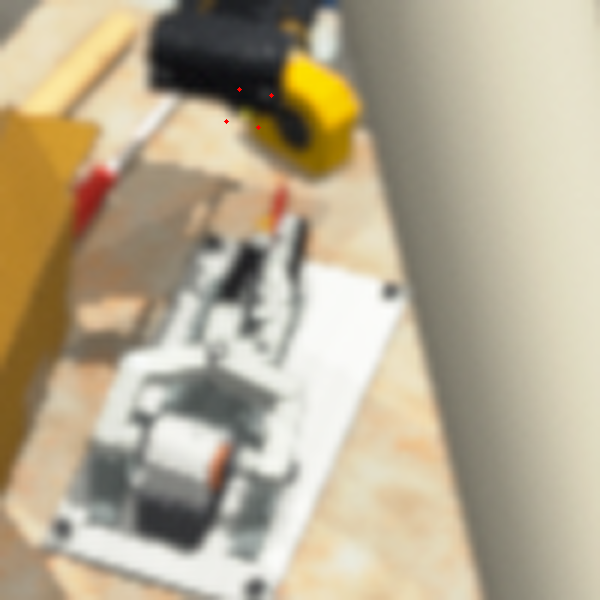

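View pics/t7.png

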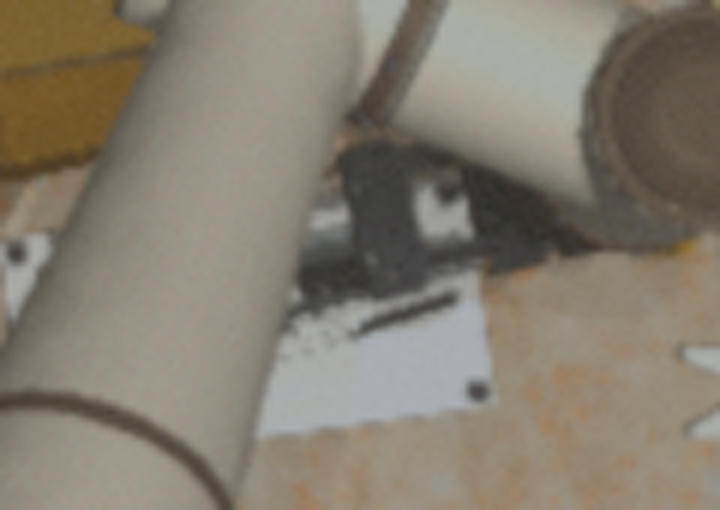

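```bash
python3 - <<'E'
from h import *
c=optics.capture("scene")
p=sense()["tcp_pos"]
R=cv2.Rodrigues(c["rvec"])[0]; print(-R.T@c["tvec"])
for dz in(-.014,.0,.056,.1,.15): print(dz,(proj(c,[p+[0,0,dz]])[0]-[250,125])*6)
im=c["image"][60:170,230:350,::-1]; cv2.imwrite("pics/s8.png",cv2.resize(im,None,fx=6,fy=6,interpolation=cv2.INTER_CUBIC)[:590])
E
```

```text
[0.04232739 0.57236923 0.99624622]
-0.014 [245.12383049 104.6530885 ]
0.0 [246.23033143  85.8827792 ]
0.056 [250.83194001   7.8226414 ]
0.1 [254.65765881 -57.0755637 ]
0.15 [ 259.24972638 -134.973851  ]
```

View pics/s8.png

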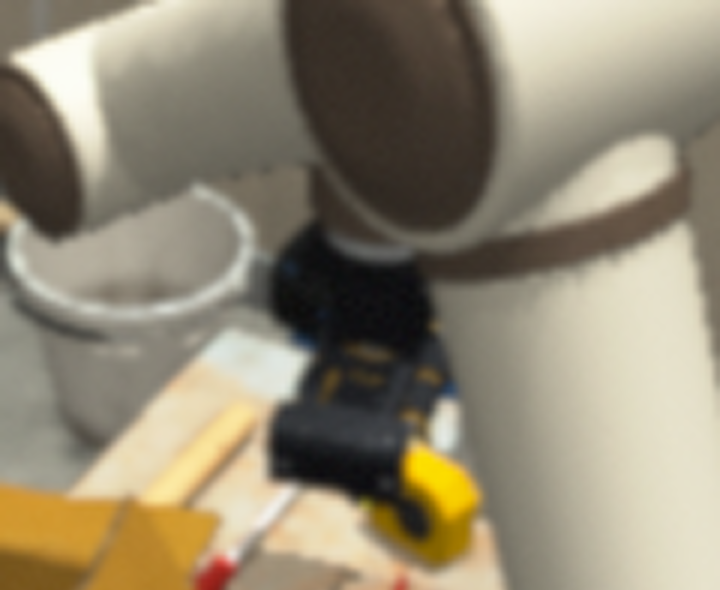

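carry_out(
  steps=[
    [[0.05, -0.2, -1, 0, 0, 0], [0.05, -0.2, -3, 0, 0, 0], [0.05, -0.2, -5, 0, 0, 0], [0.05, -0.2, -6.5, 0, 0, 0], [0.05, -0.2, -7.4, 0, 0, 0], [0.05, -0.2, -7.8, 0, 0, 0], [0.05, -0.2, -7.8, 0, 0, 0]],
  ],
)

```text
time_s: 15.68
tcp_pos: [0.498, -0.3807, 0.0622]
ee_rot: [[-0.232, 0.0, -0.973], [0.973, -0.0, -0.232], [-0.0, -1.0, -0.0]]
wrist_force: [-0.8, 0.6, 0.3]
gripper_width: 0.001
```

carry_out(
  steps=[
    [[-0.2, -0.05, 0, 0, 0, 0], [-0.4, -0.1, 0, 0, 0, 0], [-0.6, -0.15, 0, 0, 0, 0], [-0.6, -0.15, 0, 0, 0, 0]],
  ],
)

```text
time_s: 16.18
tcp_pos: [0.4917, -0.3822, 0.0622]
ee_rot: [[-0.231, 0.0, -0.973], [0.973, -0.0, -0.231], [-0.0, -1.0, -0.0]]
wrist_force: [0.6, -0.4, 0.8]
gripper_width: 0.006
```

Nothing touched on the way down. Pushing the lever in small steps.

carry_out(
  steps=[
    [[-0.15, -0.03, 0, 0, 0, 0], [-0.3, -0.07, 0, 0, 0, 0], [-0.45, -0.1, 0, 0, 0, 0]],
  ],
)

```text
time_s: 16.55
tcp_pos: [0.4872, -0.3831, 0.062]
ee_rot: [[-0.232, -0.0, -0.973], [0.973, 0.0, -0.232], [0.0, -1.0, 0.0]]
wrist_force: [-0.2, -0.2, -0.0]
gripper_width: 0.004
```

carry_out(
  steps=[
    [[-0.15, -0.03, 0, 0, 0, 0], [-0.3, -0.07, 0, 0, 0, 0], [-0.45, -0.1, 0, 0, 0, 0]],
  ],
)

```text
time_s: 16.92
tcp_pos: [0.4833, -0.3843, 0.0622]
ee_rot: [[-0.232, 0.001, -0.973], [0.973, -0.001, -0.232], [-0.001, -1.0, -0.001]]
wrist_force: [1.1, -0.2, -0.5]
gripper_width: 0.007
```

carry_out(
  steps=[
    [[-0.15, -0.03, 0, 0, 0, 0], [-0.3, -0.07, 0, 0, 0, 0], [-0.45, -0.1, 0, 0, 0, 0]],
  ],
)

```text
time_s: 17.3
tcp_pos: [0.4791, -0.3855, 0.0624]
ee_rot: [[-0.232, 0.002, -0.973], [0.973, -0.001, -0.232], [-0.001, -1.0, -0.002]]
wrist_force: [2.7, -1.0, -0.5]
gripper_width: 0.004
```

carry_out(
  steps=[
    [[-0.1, -0.02, 0, 0, 0, 0], [-0.2, -0.05, 0, 0, 0, 0], [-0.3, -0.07, 0, 0, 0, 0]],
  ],
)

```text
time_s: 17.68
tcp_pos: [0.4756, -0.386, 0.0623]
ee_rot: [[-0.232, 0.001, -0.973], [0.973, -0.0, -0.232], [-0.001, -1.0, -0.001]]
wrist_force: [3.4, -2.5, 0.1]
gripper_width: 0.005
```

carry_out(
  steps=[
    [[-0.1, -0.02, 0, 0, 0, 0], [-0.2, -0.05, 0, 0, 0, 0], [-0.3, -0.07, 0, 0, 0, 0]],
  ],
)

```text
time_s: 18.05
tcp_pos: [0.472, -0.3863, 0.062]
ee_rot: [[-0.232, -0.001, -0.973], [0.973, 0.0, -0.232], [0.001, -1.0, 0.001]]
wrist_force: [2.0, -0.7, 1.2]
gripper_width: 0.003
```

carry_out(
  steps=[
    [[-0.1, -0.02, 0, 0, 0, 0], [-0.2, -0.05, 0, 0, 0, 0], [-0.3, -0.07, 0, 0, 0, 0]],
  ],
)

```text
time_s: 18.42
tcp_pos: [0.4689, -0.387, 0.0619]
ee_rot: [[-0.232, -0.001, -0.973], [0.973, 0.001, -0.232], [0.001, -1.0, 0.001]]
wrist_force: [1.7, -2.0, 1.3]
gripper_width: 0.006
```

```bash
python3 - <<'E'
from h import *
crop("scene",(250,125,330,225),6,"s9.png")
E
```

```text
(no output)
```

View pics/s9.png

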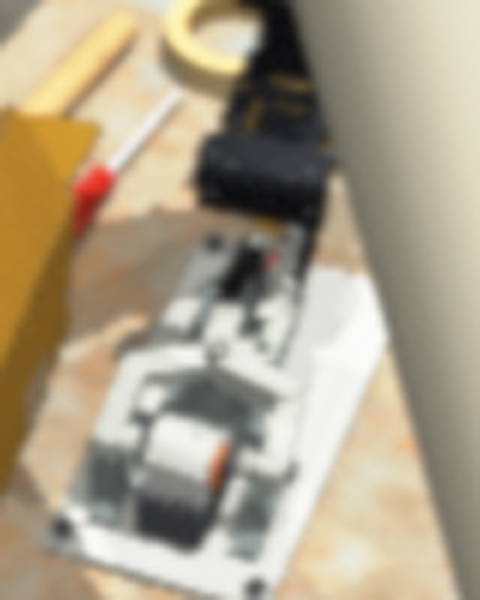

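Still locked (the handle is beside the fixed one, jaws shut, red lever rotating). Continue pushing.

carry_out(
  steps=[
    [[-0.1, -0.02, 0, 0, 0, 0], [-0.2, -0.05, 0, 0, 0, 0], [-0.3, -0.07, 0, 0, 0, 0]],
  ],
)

```text
time_s: 18.85
tcp_pos: [0.4659, -0.3876, 0.0618]
ee_rot: [[-0.232, -0.001, -0.973], [0.973, 0.001, -0.232], [0.001, -1.0, 0.001]]
wrist_force: [1.4, 0.2, 0.4]
gripper_width: 0.003
```

carry_out(
  steps=[
    [[-0.1, -0.02, 0, 0, 0, 0], [-0.2, -0.05, 0, 0, 0, 0], [-0.3, -0.07, 0, 0, 0, 0]],
  ],
)

```text
time_s: 19.23
tcp_pos: [0.463, -0.3885, 0.0618]
ee_rot: [[-0.232, -0.001, -0.973], [0.973, 0.0, -0.232], [0.001, -1.0, 0.001]]
wrist_force: [0.4, -0.4, 0.0]
gripper_width: 0.007
```

```bash
python3 - <<'E'
from h import *
crop("scene",(250,125,330,225),6,"s10.png")
crop("top",(240,160,345,245),7,"t10.png")
E
```

```text
(no output)
```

View pics/s10.png

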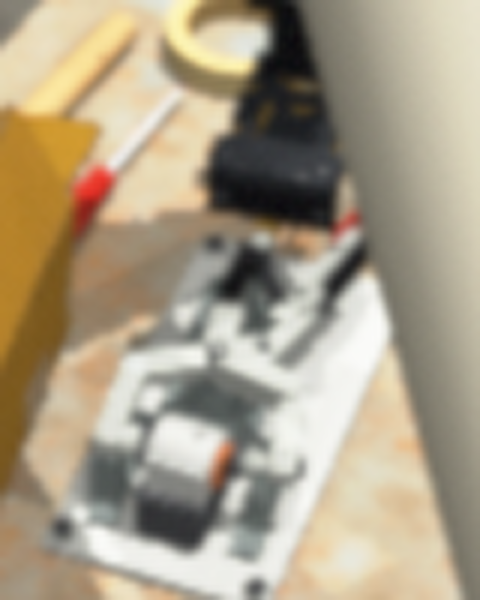

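View pics/t10.png

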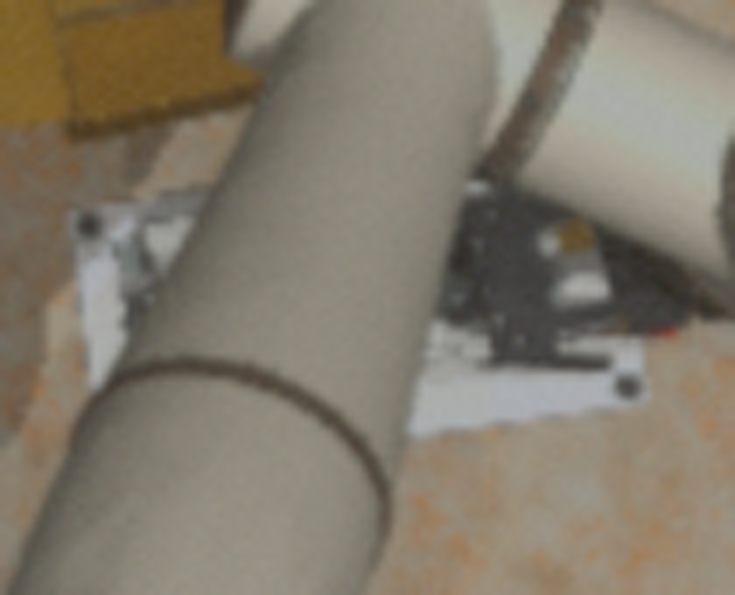

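carry_out(
  steps=[
    [[0.2, 0, 0.5, 0, 0, 0], [0.3, 0, 2.5, 0, 0, 0], [0.3, 0, 6, 0, 0, 0], [0, -0.5, 9.5, 0, 0, 0], [-3, -4, 11, 0, 0, 0], [-7, -8, 11, 0, 0, 0], [-10, -12, 11, 0, 0, 0], [-11, -14, 11, 0, 0, 0], [-11, -14, 11, 0, 0, 0]],
  ],
  fingers=79,
)

```text
time_s: 20.45
tcp_pos: [0.3529, -0.5296, 0.1719]
ee_rot: [[-0.23, 0.0, -0.973], [0.973, -0.0, -0.23], [-0.0, -1.0, -0.0]]
wrist_force: [0.3, 0.6, 0.6]
gripper_width: 0.688
```

```bash
python3 - <<'E'
from h import *
print(sense()["gripper_width"])
crop("top",(240,170,345,235),7,"t11.png")
pts=[W(x,y,z,False) for x,y,z in((52,18,68),(88,18,68),(52,-18,68),(88,-18,68),(70,18,78),(70,-18,78))]
crop("top",(250,180,285,225),13,"t11z.png")
crop("top",(250,180,285,225),13,"t11m.png",pts)
crop("scene",(255,185,300,230),13,"s11.png")
E
```

```text
0.6878664099008335
```

View pics/t11.png

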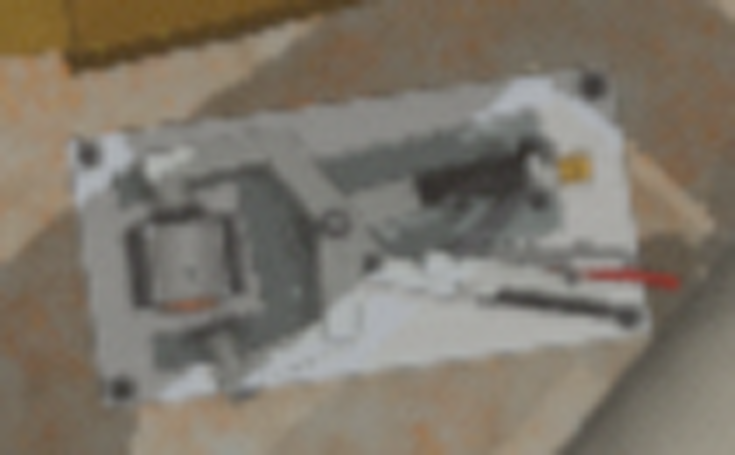

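View pics/t11z.png

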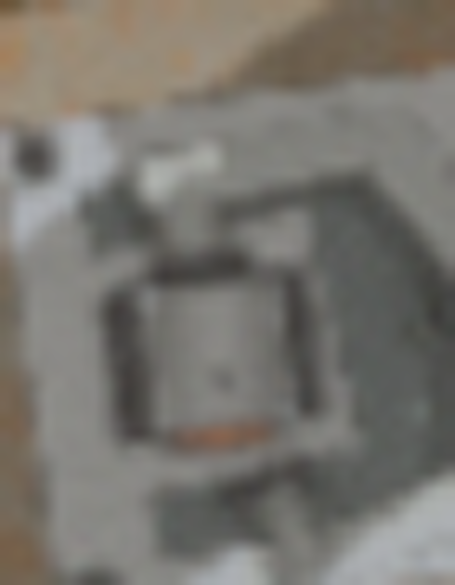

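View pics/t11m.png

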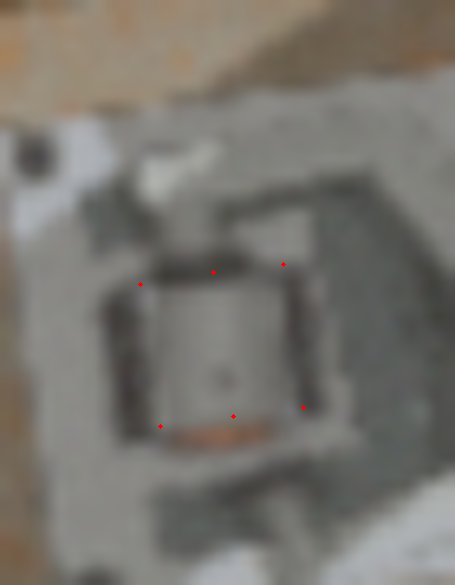

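View pics/s11.png

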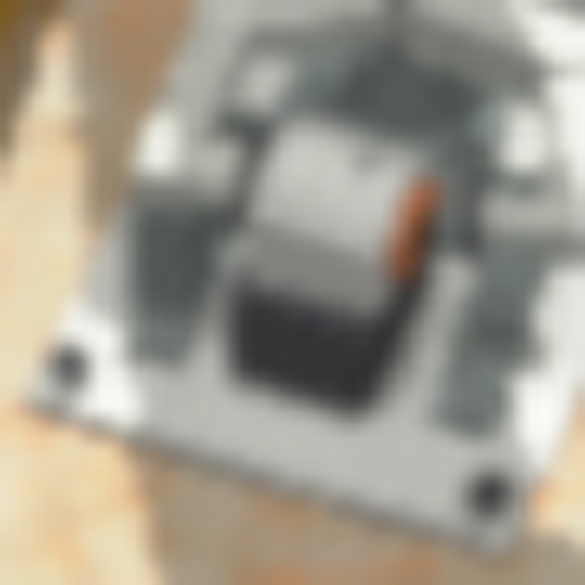

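carry_out(
  steps=[
    [[0.3, 2, 0, 0, 0, -0.02], [1.5, 7, 0, 0, 0, -0.04], [3, 13, -0.5, 0, 0, -0.06], [4.2, 19, -1, 0, 0, -0.08], [5.4, 25, -2, 0, 0, -0.094], [6.4, 30.5, -3, 0, 0, -0.094], [6.9, 34, -3.5, 0, 0, -0.094], [7.1, 35.2, -3.5, 0, 0, -0.094], [7.1, 35.3, -3.5, 0, 0, -0.094], [7.1, 35.3, -3.5, 0, 0, -0.094]],
  ],
)

```text
time_s: 21.9
tcp_pos: [0.4245, -0.1761, 0.1373]
ee_rot: [[-0.139, 0.001, -0.99], [0.99, -0.0, -0.139], [-0.0, -1.0, -0.0]]
wrist_force: [0.0, 1.0, 0.5]
gripper_width: 0.69
```

```bash
python3 - <<'E'
from h import *
p=sense()["tcp_pos"];q=p.copy();q[2]-=.014
T=sense()["ee_rot"]
pts=[q+T[:,0]*a+T[:,2]*b for a in(-.03,.03) for b in(-.0095,.0095)]
g=p.copy(); g[2]=.049
pts2=[g+T[:,0]*a+T[:,2]*b for a in(-.03,.03) for b in(-.0095,.0095)]
crop("scene",(230,140,340,235),6,"s12.png",pts+pts2)
E
```

```text
(no output)
```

View pics/s12.png

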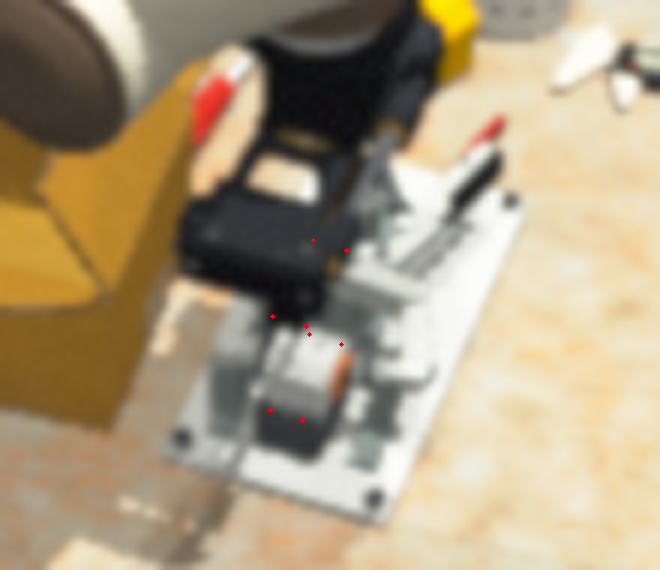

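carry_out(
  steps=[
    [[0, 0, -1.5, 0, 0, 0], [0, 0, -3.5, 0, 0, 0], [0, 0, -5.2, 0, 0, 0], [0, 0, -6.4, 0, 0, 0], [0, 0, -7.1, 0, 0, 0], [0, 0, -7.4, 0, 0, 0], [0, 0, -7.4, 0, 0, 0]],
  ],
)

```text
time_s: 22.82
tcp_pos: [0.4246, -0.1757, 0.0632]
ee_rot: [[-0.139, 0.0, -0.99], [0.99, -0.0, -0.139], [-0.0, -1.0, -0.0]]
wrist_force: [-0.6, -0.6, 0.6]
gripper_width: 0.69
```

carry_out(
  steps=[
    [[0, 0, 0, 0, 0, 0], [0, 0, 0, 0, 0, 0], [0, 0, 0, 0, 0, 0], [0, 0, 0, 0, 0, 0], [0, 0, 0, 0, 0, 0], [0, 0, 0, 0, 0, 0]],
  ],
  fingers=255,
)

```text
time_s: 23.58
tcp_pos: [0.4244, -0.1755, 0.0632]
ee_rot: [[-0.139, 0.0, -0.99], [0.99, 0.0, -0.139], [0.0, -1.0, -0.0]]
wrist_force: [-1.0, 0.9, 4.0]
gripper_width: 0.408
```

carry_out(
  steps=[
    [[0, 0, 0.3, 0, 0, 0], [0, 0, 1, 0, 0, 0], [0, 0, 2.5, 0, 0, 0], [0, 0, 5, 0, 0, 0], [0, 0, 7.5, 0, 0, 0], [0, 0, 9, 0, 0, 0], [0, 0, 9, 0, 0, 0]],
  ],
)

```text
time_s: 24.45
tcp_pos: [0.425, -0.1757, 0.1542]
ee_rot: [[-0.139, 0.003, -0.99], [0.99, -0.0, -0.139], [-0.001, -1.0, -0.003]]
wrist_force: [0.1, 0.3, -2.3]
gripper_width: 0.414
```

```bash
python3 - <<'E'
from h import *
np.set_printoptions(suppress=True,precision=4)
print(sense()["gripper_width"])
im=cv2.imread("pics/top0.png").astype(int); c=optics.capture("top"); im=c["image"].astype(int)
m=((im[...,2]>im[...,0]+35)&(im[...,2]>60)).astype(np.uint8); m[:, :90]=0; m[:,180:]=0
k,l,s,ce=cv2.connectedComponentsWithStats(m); i=1+np.argmax(s[1:,4]); print(s[i])
pts=np.argwhere(l==i)[:,::-1].astype(np.float32)
b=cv2.minAreaRect(pts); print(b); print(ray(c,cv2.boxPoints(b),.03)); print(ray(c,[b[0]],.03))
im=c["image"][150:260,80:190,::-1]; cv2.imwrite("pics/t13.png",cv2.resize(im,None,fx=5,fy=5))
crop("scene",(200,90,340,235),4,"s13.png")
E
```

```text
0.4144324854745618
[ 103  188   43   60 1814]
((124.44036102294922, 217.5130615234375), (53.57686233520508, 35.870548248291016), 77.6609115600586)
[[0.4599 0.3756 0.03  ]
 [0.4864 0.2592 0.03  ]
 [0.3123 0.2168 0.03  ]
 [0.2864 0.3323 0.03  ]]
[[0.3859 0.2959 0.03  ]]
```

View pics/s13.png

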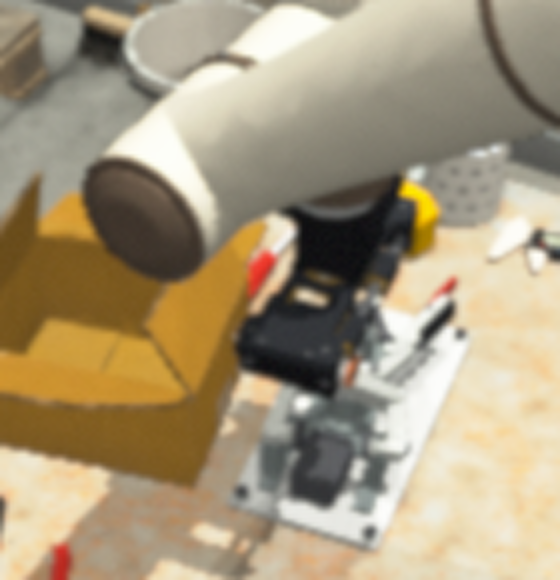

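View pics/t13.png

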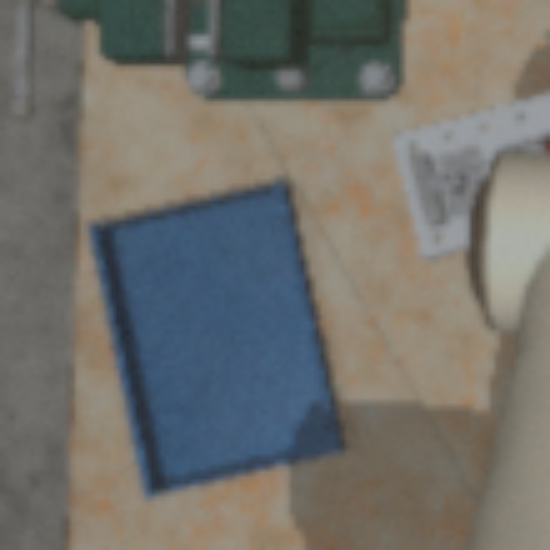

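```bash
python3 - <<'E'
from h import *
print(sense()["joints"].round(1))
c=optics.capture("scene"); print(ray(c,[[246,264]],.06),ray(optics.capture("top"),[[190,213]],.06))
E
```

```text
[ -2.1  10.9 -29.   -0.  -50.2 -79.9]
[[0.39212384 0.08686293 0.06      ]] [[0.40195717 0.07327999 0.06      ]]
```

carry_out(
  steps=[
    [[-0.5, 0, 1, 0, 0, 0], [-2, 0, 2.5, 0, 0, 0], [-3.8, 0.4, 3.5, 0, 0, 0], [-4.8, 2, 4, 0, 0, 0.02], [-5, 5, 4, 0, 0, 0.05], [-5, 9, 4, 0, 0, 0.1], [-5, 13, 4, 0, 0, 0.15], [-5, 17.5, 4, 0, 0, 0.2], [-5, 22, 4, 0, 0, 0.25], [-5, 26.5, 4, 0, 0, 0.3], [-5, 31, 4, 0, 0, 0.35], [-4.8, 35.5, 4, 0, 0, 0.4], [-4.5, 39.5, 3.5, 0, 0, 0.45], [-4.1, 43, 2, 0, 0, 0.48], [-3.9, 45.5, 0, 0, 0, 0.5], [-3.9, 46.9, -2, 0, 0, 0.5], [-3.9, 47.3, -4, 0, 0, 0.5], [-3.9, 47.3, -5.5, 0, 0, 0.5], [-3.9, 47.3, -6.5, 0, 0, 0.5], [-3.9, 47.3, -6.5, 0, 0, 0.5]],
  ],
)

```text
time_s: 27.15
tcp_pos: [0.3852, 0.297, 0.0877]
ee_rot: [[-0.597, -0.001, -0.802], [0.802, -0.001, -0.597], [-0.001, -1.0, 0.001]]
wrist_force: [0.5, 0.5, -2.5]
gripper_width: 0.414
```

```bash
python3 - <<'E'
from h import *
crop("scene",(130,220,290,380),4,"s14.png")
E
```

```text
(no output)
```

View pics/s14.png

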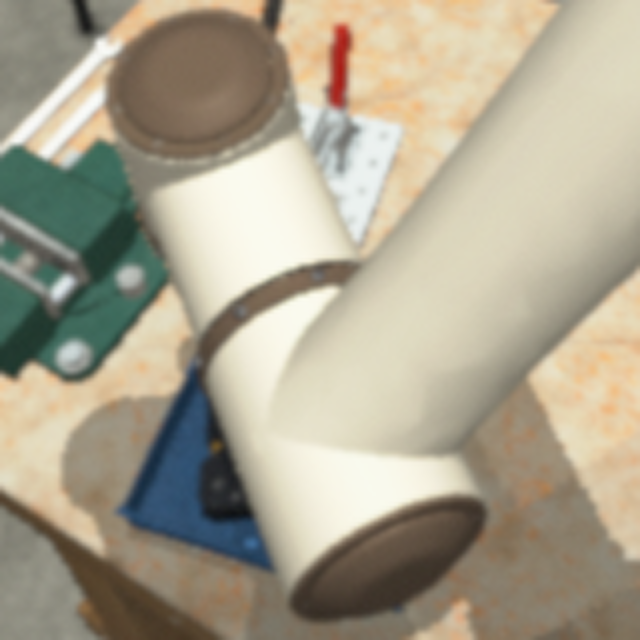

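carry_out(
  steps=[
    [[0, 0, -1.5, 0, 0, 0], [0, 0, -3.5, 0, 0, 0], [0, 0, -5, 0, 0, 0], [0, 0, -5.8, 0, 0, 0], [0, 0, -6.1, 0, 0, 0], [0, 0, -6.2, 0, 0, 0], [0, 0, -6.2, 0, 0, 0]],
  ],
)

```text
time_s: 28.08
tcp_pos: [0.3856, 0.2977, 0.0265]
ee_rot: [[-0.597, 0.001, -0.802], [0.802, 0.001, -0.597], [0.0, -1.0, -0.001]]
wrist_force: [0.8, -0.1, -1.0]
gripper_width: 0.41
```

carry_out(
  steps=[
    [[0, 0, -0.05, 0, 0, 0], [0, 0, -0.1, 0, 0, 0], [0, 0, -0.1, 0, 0, 0]],
  ],
)

```text
time_s: 28.45
tcp_pos: [0.3854, 0.2974, 0.0251]
ee_rot: [[-0.597, -0.0, -0.802], [0.802, 0.0, -0.597], [0.0, -1.0, -0.0]]
wrist_force: [0.4, -0.0, -2.3]
gripper_width: 0.411
```

carry_out(
  steps=[
    [[0, 0, -0.05, 0, 0, 0], [0, 0, -0.1, 0, 0, 0], [0, 0, -0.1, 0, 0, 0]],
  ],
)

```text
time_s: 28.82
tcp_pos: [0.3853, 0.2974, 0.024]
ee_rot: [[-0.597, -0.0, -0.802], [0.802, -0.0, -0.597], [-0.0, -1.0, 0.0]]
wrist_force: [0.0, 0.0, -2.0]
gripper_width: 0.415
```

carry_out(
  steps=[
    [[0, 0, -0.05, 0, 0, 0], [0, 0, -0.1, 0, 0, 0], [0, 0, -0.1, 0, 0, 0]],
  ],
)

```text
time_s: 29.2
tcp_pos: [0.3854, 0.2974, 0.023]
ee_rot: [[-0.597, -0.0, -0.802], [0.802, -0.0, -0.597], [-0.0, -1.0, 0.0]]
wrist_force: [-0.0, -0.1, -1.4]
gripper_width: 0.412
```

carry_out(
  steps=[
    [[0, 0, -0.05, 0, 0, 0], [0, 0, -0.1, 0, 0, 0], [0, 0, -0.1, 0, 0, 0]],
  ],
)

```text
time_s: 29.58
tcp_pos: [0.3854, 0.2974, 0.0229]
ee_rot: [[-0.597, 0.0, -0.802], [0.802, 0.0, -0.597], [-0.0, -1.0, -0.0]]
wrist_force: [-1.9, -1.0, 7.2]
gripper_width: 0.414
```

Floor contact felt (+7 N). Release, then lift clear.

carry_out(
  steps=[
    [[0, 0, 0.05, 0, 0, 0], [0, 0, 0.05, 0, 0, 0], [0, 0, 0.05, 0, 0, 0], [0, 0, 0.05, 0, 0, 0], [0, 0, 0.05, 0, 0, 0]],
  ],
  fingers=90,
)

```text
time_s: 30.2
tcp_pos: [0.3854, 0.2974, 0.0225]
ee_rot: [[-0.597, -0.0, -0.802], [0.802, -0.0, -0.597], [-0.0, -1.0, 0.0]]
wrist_force: [0.0, -0.5, 0.2]
gripper_width: 0.643
```

carry_out(
  steps=[
    [[0, 0, 0.4, 0, 0, 0], [0, 0, 1.5, 0, 0, 0], [0, 0, 4, 0, 0, 0], [0, 0, 8, 0, 0, 0], [0, 0, 12, 0, 0, 0], [0.5, -4, 15, 0, 0, 0], [0.5, -9, 16, 0, 0, 0], [0.5, -14, 16, 0, 0, 0], [0.5, -19, 16, 0, 0, 0], [0.5, -22, 16, 0, 0, 0], [0.5, -23, 16, 0, 0, 0], [0.5, -23, 16, 0, 0, 0]],
  ],
)

```text
time_s: 31.7
tcp_pos: [0.3906, 0.0673, 0.1831]
ee_rot: [[-0.596, 0.001, -0.803], [0.803, 0.001, -0.596], [-0.0, -1.0, -0.001]]
wrist_force: [-0.4, 0.8, 0.8]
gripper_width: 0.643
```

```bash
python3 - <<'E'
from h import *
crop("scene",(130,220,290,380),4,"s15.png")
crop("top",(85,170,165,260),7,"t15.png")
c=optics.capture("top");cv2.imwrite("pics/t16.png",c["image"][:,:,::-1])
E
```

```text
(no output)
```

View pics/s15.png

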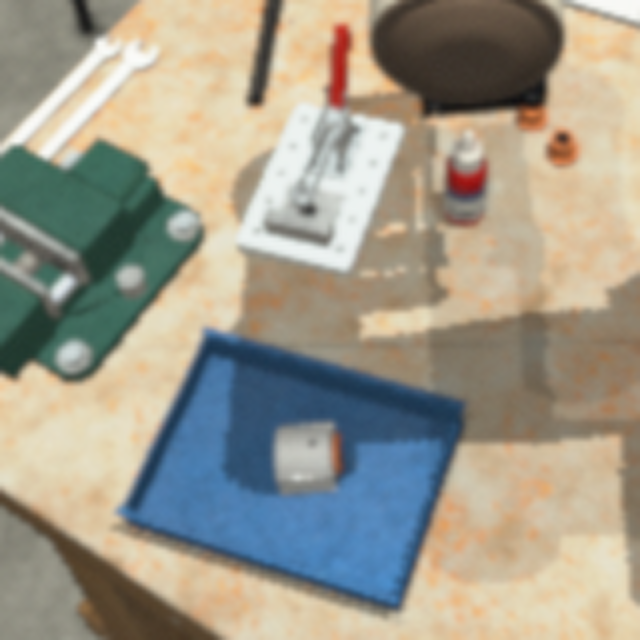

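View pics/t15.png

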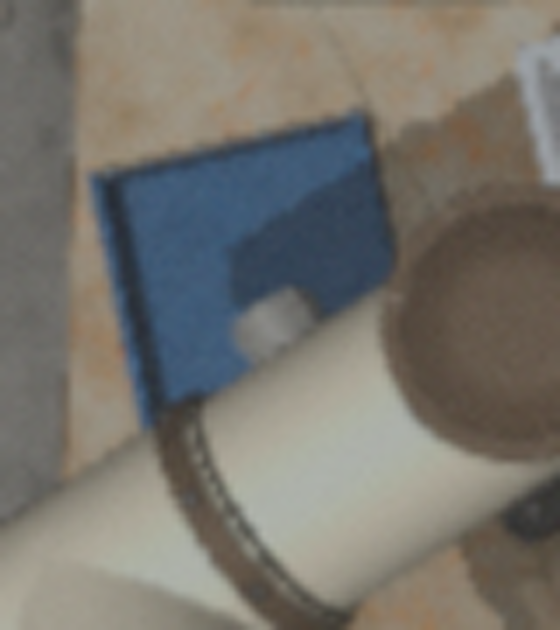

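View pics/t16.png

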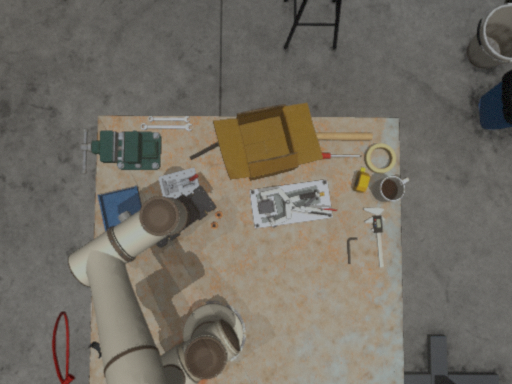

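The scene view shows the block upright in the tray at about (308, 458), with the flange tight against it. The top view shows the nest empty, and the mug, tape, bottle, marker and spare bushes where they were. I'm handing in the job now.

```bash
python3 - <<'E'
from h import *
print(sense()["wrist_force"],ticket.finish_job())
E
```

```text
the job is handed in; nothing more can be done
[-0.2333492  -0.32747701 -0.49979461] None
```

The job is done and handed in, about 32 s in. The bush is pressed and the finished block stands upright in the blue tray.

- **Pressing:** I eased the handle shut. The force peaked at about 16 N, then it snapped over centre. I pressed it lightly onto the stop and quit at about 19 N overall, 15.5 N of it along the push. After I let go, the pictures showed the pliers staying locked by themselves.
- **Release:** I pushed the red lever across with no more than about 4 N, and the pictures showed the jaws and handle spring open.
- **Placing:** I gripped the block across its flat sides at an opening of about 36 mm. I lifted it straight up, drew it back towards the robot and lowered it until I felt the tray floor at about 7 N, then released it.

**Last checks:**
- The pictures show the flange tight against the block and the nest empty. The other things on the bench looked unmoved, judged by eye.
- The robot is clear of everything, with the wrist force near zero.
- The depth of the bush is judged only from the camera images and the full lock, not measured directly.
- During the push the handle also rubbed sideways, up to about 11 N, so I corrected the push direction partway. I read forces only at the end of each small move, and the highest reading was about 19 N.

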